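# Rack the reagent bottles by size

## Robot

A 6-joint arm with a two-finger parallel gripper is mounted at the origin on a cart in front of the work surface, level with it; the furniture and walls round the work are solid. World frame = base frame: x ahead of the robot, y to its left, z up, the work surface at z = 0. Lengths are in mm, angles in rad, forces in N, time in s.
With the tool pointing down it reaches from about 375 to 975 mm from the base axis. Payload 3.8 kg.
Tool frame: the origin (TCP) lies between the finger pads; the fingertips stand 11 mm ahead of it and the grasp point (between the pads) lies 8 mm behind it; z points along the fingers, y is the line along which they close (so a half turn about z gives the same grasp; the last joint's range is limited). The gripper opens to 88 mm and grips with 3 to 60 N. Pads are 18 mm wide; open, the fingers measure 123 mm over their backs; the gripper's body (75 mm by 187 mm) begins 45 mm behind the grasp point.
Start: joints at [-1.264, 0.264, 1.604, -0, 1.274, -0.037], TCP at [227.515, -635.496, 249.706] pointing down, gripper open.
Joint ranges: [-2.63, 2.63], [-0.94, 2.18], [0.31, 2.57], [-1.31, 4.45], [0, 2.66], [-2.55, 2.55]. Speed limits (rad/s): [2.57, 2.57, 3.14, 3.14, 3.14, 3.14].

## Interface

Orientations are given as a unit quaternion [w, x, y, z].
In Python, from rig import arm gives the robot as it stands.
- The arm moves only by the tool send_path, called after "Request:" in YAML: its name, and indented under it one key for each argument. Schema: {"type":"object","properties":{"increments":{"type":"string"},"jaw":{"type":"number"},"clamp_n":{"type":"number"},"only":{"type":"string"},"quiet":{"type":"boolean"},"lines":{"type":"string"}},"required":["increments"],"additionalProperties":false}. increments is a string of 1 to 10 rows, parted by semicolons, with the numbers parted by commas; each row has 6 numbers: dx, dy, dz in parts of the range, where 1.0 means 1000 mm, then a rotation vector rx, ry, rz in shares of pi/2 rad (1.0 is pi/2 rad); each row shifts and turns the commanded pose from where the row before left it, along the tool's axes as they then stand; what a row does not reach is not made up. A row lasts 1/12 s, in which the tool goes at most 41.7 mm and 0.125 rad, less where a joint would pass 70% of its speed; a pose out of reach is approached as far as the arm can. jaw is the finger opening in mm, set as the call begins (left out keeps the last). The fingers move at their own pace and stop on an object; clamp_n is the grip in N (left out, the last holds). Time passes only in rows, so rows that do not move let the fingers close. The tool returns the time, the measured TCP pose, the force, the opening and the grip force at its end. only (a regular expression) keeps the lines of the reply that match it, lines (a string "A,B") keeps lines A to B, and quiet returns only ok. No shift or turn number may pass 1 either way. Input that does not fit is refused with a message, and nothing moves.
- arm.get_obs(): the state, without advancing time (a new reading comes with each control period).
- arm.grab_frame(name): name is "scene" or "top" or "wrist"; returns a dict with "pixels" (400x640x3 uint8, blue, green, red), "K" (3x3 intrinsics, pixels), "extrinsics" (4x4, takes a point from camera to world coordinates). Camera axes: x right, y down, z forward; pixel columns grow to the right and rows downward; lengths in mm; the calibration is good to about 2 mm. A picture is of the moment at which its call begins. There is no depth.
- arm.sign_off(): hands the job in; it is judged then, once.
Trained networks look in the newest picture that a camera, given by its name, has taken for a name from the list of things; names that differ only in an ending like _2 or _b are one class to them, and where a whole thing is asked for, a point or a joint stands for the part that bears it (a point fixed in the world has none). Each returns a list of dicts, best first, with "p" (0 to 1); they miss things now and then, are a little off and sometimes report something else, mostly with a low value. They report only what shows in the picture. A call takes as long as a camera call.
- arm.find_in(label, camera): "at" ([column, row] in pixels, amid what is visible of it).
- arm.pinpoint(label, camera): "at" ([column, row] in pixels: a listed point, or the origin of a listed thing).
The state is a dict: "time_s": time; "q": joint angles; "joint_velocities": joint speeds; "tau": joint torques, N m; "ee_pos": TCP position; "orientation": TCP orientation; "contact_force": force on the tool from outside, world axes, zero at the start; "moment": the same for the moment, N m; "finger_gap": finger opening in mm; "gripper_force": force on a finger pad.
Only numpy, scipy, OpenCV 4.12 (cv2) and the standard library are available. Lean on these libraries where they do the work, as an engineer would, in place of code of your own. Each camera call takes 0.05 s, during which the arm holds its last target. There are 200 camera calls.

## Task

Load the white bottle rack for the next pipetting run: stand the five brown reagent bottles upright in its wells, one in each, in order of size, the smallest in the well next to the yellow end cap and the largest at the far end, so that the pipette never has to reach over a taller bottle. Do not tip any bottle over, and leave the red jar and the clear cup where they are.

Things in the scene. Friction and masses are not known exactly. Their poses are not given: they have to be found in the camera images.
- bottle_b: the smallest of five brown glass reagent bottles with a dark screw cap, closed and rigid: body 30 mm across, 61 mm tall; straight round body up to 37 mm, then shoulder and a screw cap about 24 mm across over the top 18 mm; stands upright and free on the bench at the start. Origin: centre of its underside; z up along the bottle.
- bottle_e: the second smallest of five brown glass reagent bottles with a dark screw cap, closed and rigid: body 42 mm across, 71 mm tall; straight round body up to 42 mm, then shoulder and a screw cap about 34 mm across over the top 21 mm; stands upright and free on the bench at the start. Origin: centre of its underside; z up along the bottle.
- bottle_a: the middle-sized of five brown glass reagent bottles with a dark screw cap, closed and rigid: body 48 mm across, 93 mm tall; straight round body up to 62 mm, then shoulder and a screw cap about 38 mm across over the top 28 mm; stands upright and free on the bench at the start. Origin: centre of its underside; z up along the bottle.
- bottle_c: the second largest of five brown glass reagent bottles with a dark screw cap, closed and rigid: body 54 mm across, 105 mm tall; straight round body up to 68 mm, then shoulder and a screw cap about 43 mm across over the top 32 mm; stands upright and free on the bench at the start. Origin: centre of its underside; z up along the bottle.
- bottle_d: the largest of five brown glass reagent bottles with a dark screw cap, closed and rigid: body 60 mm across, 123 mm tall; straight round body up to 85 mm, then shoulder and a screw cap about 48 mm across over the top 37 mm; stands upright and free on the bench at the start. Origin: centre of its underside; z up along the bottle.
- rack: white bottle rack fixed to the bench, 92 x 388 x 20 mm, five equal round wells in a row along it. Origin: centre of its underside; x across, y along the row, z up. Well centres at y = -152, -76, 0, +76, +152 mm. Wells 66 mm wide, 12 mm deep (grey floor 8 mm above the bench), 4 mm chamfer round the mouth: any bottle can stand flat in any well.
- yellow_end: yellow end cap of the rack, 98 x 16 x 26 mm, fixed on one end of it (either end; a grey cap of the same shape closes the other). Origin: centre of its underside, 202 mm from the rack's origin along the row, so 50 mm from the centre of the nearest well. A 0.22 m tall analyser stands behind the rack (front at about x = 0.58 m): carry bottles along the front of the bench, not over it.
- red_jar: bystander: open translucent red jar, 55 mm across, 90 mm tall, loose on the bench; leave it where it is. Origin: centre of its underside.
- clear_cup: bystander: small clear plastic cup, 52 mm across, 52 mm tall, loose on the bench in front of a block heater about 0.2 m tall; leave it where it is. Origin: centre of its underside.

How it is judged:
By the outcome, as a careful person would: the job done as asked, in the order asked, and still so for the second after the job is handed in, with the robot touching nothing.
It also fails if it takes over 138 s, if anything falls off the work surface, if the arm or the gripper's body presses on something with over 40 N, if the wrist force passes 120 N, or if a joint passes its speed limit or range.

## Working session

There is one attempt and no reset: what is moved stays moved. The work goes in short steps, Python scripts to look and compute and a tool call to move; the robot and the scene stay as the last step left them, time stands still between calls to the robot, and variables do not carry over. Pictures are saved under pics/ and viewed, at most 14 in all, crops included, and the job is handed in when it is done.

```bash
ls; mkdir -p pics; python3 - <<'E'
from rig import arm
import cv2
for c in ["scene","top"]:
    f=arm.grab_frame(c); cv2.imwrite(f"pics/{c}0.png",f["pixels"])
    print(c,f["K"].tolist() if hasattr(f["K"],'tolist') else f["K"],f["extrinsics"])
    for l in ["bottle_a","rack","yellow_end","red_jar","clear_cup"]:
        print(l,[(d["at"],round(d["p"],2)) for d in arm.pinpoint(l,c)],[(d["at"],round(d["p"],2)) for d in arm.find_in(l,c)])
print(arm.get_obs())
E
```

```text
pics
scene [[481.9100032301858, 0.0, 320.03729284057863], [0.0, 481.9100032301858, 201.56285683133638], [0.0, 0.0, 1.0]] [[-6.40239345e-01 -5.69432842e-01  5.15596566e-01 -9.02901116e+01]
 [-7.68170783e-01  4.72244206e-01 -4.32318237e-01  4.89428090e+02]
 [ 2.68871128e-03 -6.72853363e-01 -7.39770994e-01  9.70830149e+02]
 [ 0.00000000e+00  0.00000000e+00  0.00000000e+00  1.00000000e+00]]
bottle_a [([230.5, 244.5], 0.76), ([189.1, 274.0], 0.74), ([221.0, 328.3], 0.6), ([260.8, 290.7], 0.6), ([309.0, 266.5], 0.53)] [([189.6, 263.0], 0.94), ([228.0, 230.2], 0.92), ([256.4, 278.4], 0.82), ([220.3, 320.4], 0.68)]
rack [([381.7, 202.3], 0.91)] [([376.7, 206.2], 0.61)]
yellow_end [([428.2, 166.2], 0.65), ([187.3, 271.3], 0.43)] [([435.5, 161.7], 0.72)]
red_jar [([230.8, 242.2], 0.71), ([305.7, 207.1], 0.57), ([221.5, 328.8], 0.29)] [([307.6, 196.4], 0.74)]
clear_cup [([278.8, 241.2], 0.61)] [([275.9, 230.8], 0.65)]
top [[383.2943034040146, 0.0, 323.2816417767663], [0.0, 383.2943034040146, 195.73909361017462], [0.0, 0.0, 1.0]] [[-6.00109812e-03 -9.87603662e-01  1.56853417e-01  3.76006117e+02]
[... 719 characters left out ...]
s': 1.1, 'q': array([-1.26390417e+00,  2.63890886e-01,  1.60397087e+00, -5.00790472e-06,
        1.27372350e+00, -3.68652374e-02]), 'joint_velocities': array([ 0.00096741,  0.00115519,  0.00048808, -0.00116521, -0.00109907,
        0.00026719]), 'tau': array([-5.70689845e-04, -5.02074838e+01, -3.57261300e+01,  7.30724749e-02,
        1.83657260e-02,  1.17226838e-05]), 'ee_pos': array([ 227.5126029 , -635.50390916,  249.7276285 ]), 'orientation': array([ 3.98908560e-06,  9.85265060e-01,  1.71034386e-01, -1.87438789e-06]), 'contact_force': array([-0.01109066,  0.26037369,  0.29719547]), 'moment': array([0.01310029, 0.01825436, 0.02723978]), 'gripper_force': 0.0, 'finger_gap': 87.8334011717804}
```

View pics/scene0.png

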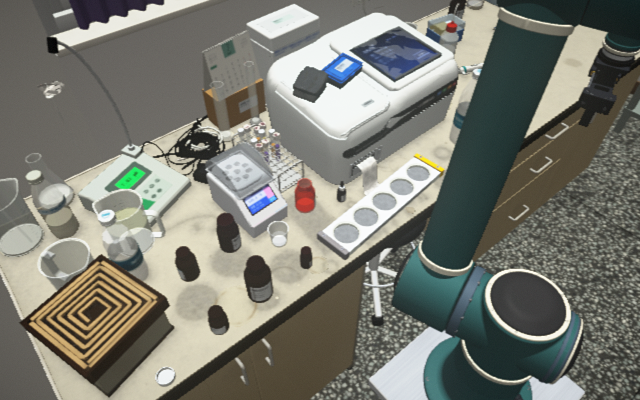

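View pics/top0.png

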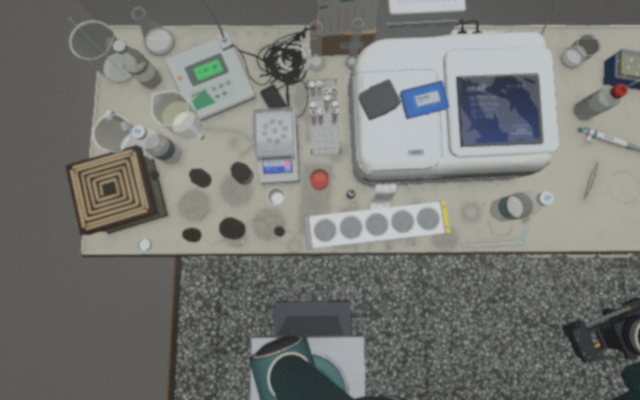

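```bash
cat > h.py <<'E'
import numpy as np, cv2
from rig import arm
from scipy.spatial.transform import Rotation as R
def plane(f,px,z=0):
    K,E=np.array(f["K"]),np.array(f["extrinsics"]); d=E[:3,:3]@np.linalg.inv(K)@[*px,1]; o=E[:3,3]
    return o+d*(z-o[2])/d[2]
def proj(f,P):
    K,E=np.array(f["K"]),np.array(f["extrinsics"]); P=np.atleast_2d(P)
    c=(P-E[:3,3])@E[:3,:3]; u=c@K.T; return u[:,:2]/u[:,2:]
def st():
    o=arm.get_obs(); q=o["orientation"]; M=R.from_quat(np.r_[q[1:],q[0]]).as_matrix()
    return o,M
def go(target,yaw=None):
    """delta in tool axes to put the TCP at target (world), yaw of closing axis (rad, world) pointing down"""
    o,M=st(); y=M[:,1]; a=np.arctan2(y[1],y[0])
    print("t",round(o["time_s"],2),"tcp",o["ee_pos"].round(1),"yaw",a.round(3),"q",o["q"].round(2),"gap",round(o["finger_gap"],1))
    print("delta tool",(M.T@(np.array(target)-o["ee_pos"])).round(1))
    if yaw is not None: d=-((yaw-a+np.pi/2)%np.pi-np.pi/2); print("rz",round(d,3))
E
python3 - <<'E'
from h import *
S=arm.grab_frame("scene");T=arm.grab_frame("top")
for l in ["bottle_a","rack","yellow_end","red_jar","clear_cup"]:
  for n,f in (("scene",S),("top",T)):
    print(l,n,[(plane(f,d["at"])[:2].round().tolist(),round(d["p"],2)) for d in arm.pinpoint(l,n)])
big=cv2.resize(T["pixels"][150:250,160:460],None,fx=2.66,fy=2.66,interpolation=cv2.INTER_CUBIC);cv2.imwrite("pics/t1.png",big)
big=cv2.resize(S["pixels"][140:350,160:460],None,fx=2.66,fy=2.66,interpolation=cv2.INTER_CUBIC);cv2.imwrite("pics/s1.png",big)
E
```

```text
bottle_a scene [([618.0, 182.0], 0.85), ([610.0, 308.0], 0.64), ([441.0, 67.0], 0.61), ([465.0, 211.0], 0.58)]
bottle_a top [([613.0, 190.0], 0.93), ([604.0, 313.0], 0.91), ([457.0, 218.0], 0.64), ([457.0, 84.0], 0.56)]
rack scene [([465.0, -196.0], 0.98)]
rack top [([477.0, -205.0], 0.6)]
yellow_end scene [([612.0, 303.0], 0.72), ([496.0, -408.0], 0.62), ([443.0, 70.0], 0.31)]
yellow_end top [([495.0, -406.0], 0.76)]
red_jar scene [([559.0, 85.0], 0.63), ([600.0, -35.0], 0.59)]
red_jar top [([601.0, -31.0], 0.79), ([540.0, 89.0], 0.45)]
clear_cup scene [([550.0, 83.0], 0.76)]
clear_cup top [([551.0, 88.0], 0.8)]
```

View pics/s1.png

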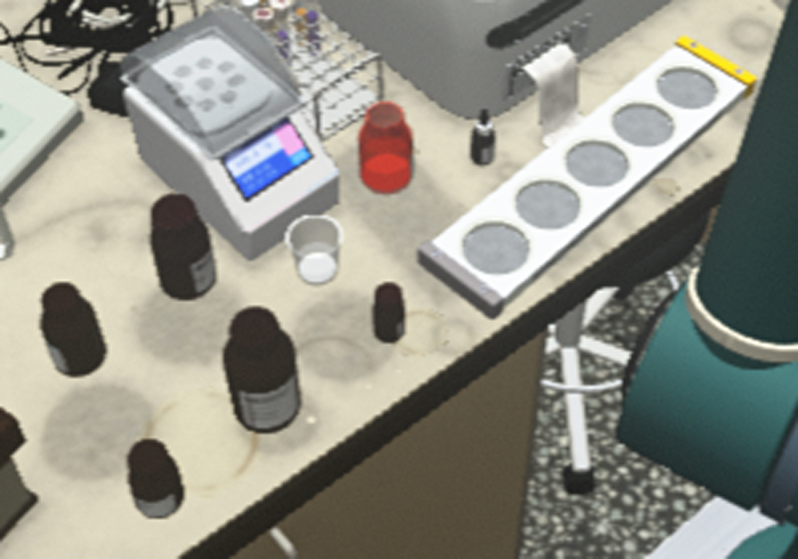

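View pics/t1.png

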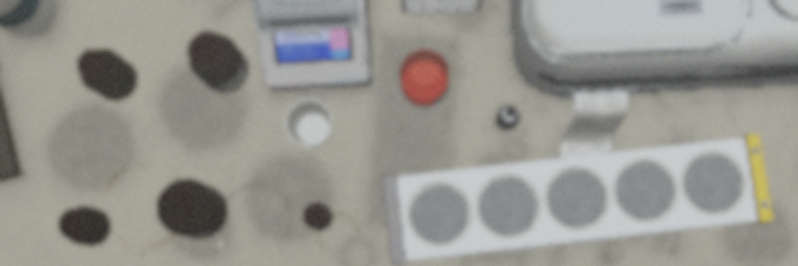

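```bash
cat > fit.py <<'E'
from h import *
from scipy.optimize import minimize
B=dict(b=(30,61,37,24,18),e=(42,71,42,34,21),a=(48,93,62,38,28),c=(54,105,68,43,32),d=(60,123,85,48,37))
def pts(n,x,y):
    w,h,s,cw,ch=B[n]; t=np.linspace(0,2*np.pi,40)
    return np.vstack([np.c_[x+r/2*np.cos(t),y+r/2*np.sin(t),0*t+z] for r,z in((w,0),(w,s),(cw,h-ch),(cw,h))])
def sil(f,n,x,y,U=4):
    m=np.zeros((400*U,640*U),np.uint8); p=pts(n,x,y).reshape(4,40,3)
    for i,j in((0,1),(1,2),(2,3)):
        q=proj(f,np.vstack([p[i],p[j]])); cv2.fillConvexPoly(m,cv2.convexHull(((q+.5)*U).astype(np.float32)).astype(np.int32),255)
    return cv2.resize(m,(640,400),interpolation=cv2.INTER_AREA)/255.
def score(f,n,x,y):
    g=f["pixels"].max(2).astype(float); dark=np.clip((120-g)/70,0,1); m=sil(f,n,x,y)
    ring=cv2.dilate(m,np.ones((7,7)))
    return (np.abs(dark-m)*(ring>0)).sum()/m.sum()
E
python3 - <<'E'
from fit import *
S=arm.grab_frame("scene");T=arm.grab_frame("top")
G=dict(b=(449,76),d=(461,215),e=(465,325),c=(614,187),a=(606,311))
e=plane(T,(192,236))[:2]; print(e)
for n,g in G.items():
  for nn in ([n] if n in "bd" else "eac"):
    r={}
    for k,fs in (("S",[S]),("T",[T]),("ST",[S,T])):
        o=minimize(lambda p:sum(score(f,nn,*p) for f in fs),g,method="Nelder-Mead",options=dict(initial_simplex=[g,(g[0]+8,g[1]),(g[0],g[1]+8)],xatol=.2,fatol=1e-4))
        r[k]=(o.x.round(1).tolist(),round(o.fun,3))
    print(n,"as",nn,r)
# wells
for nm,f,W in(("S",S,[(496,247),(548,204),(597,163),(643,124),(687,88)]),("T",T,[(439,212),(507,205),(577,197),(645,190),(713,182)])):
    g=f["pixels"].astype(int).mean(2)
    o=np.array((160,140 if nm=="S" else 150))
    for w in W:
        c=np.array(w)/2.66+o; m=(cv2.GaussianBlur(g.astype(np.float32),(3,3),0)<(185)).astype(np.uint8)
        _,lab=cv2.connectedComponents(m); l=lab[int(round(c[1])),int(round(c[0]))]; ys,xs=np.where(lab==l)
        print(nm,g[int(c[1]),int(c[0])],len(xs),plane(f,(xs.mean(),ys.mean()),12)[:2].round(1), plane(f,c,12)[:2].round(1))
for l in ["rack","yellow_end"]:
  for n,f in (("scene",S),("top",T)):
    print(l,n,[(plane(f,d["at"])[:2].round().tolist(),round(d["p"],2)) for d in arm.pinpoint(l,n)])
E
```

```text
[438.1456047  337.66465049]
b as b {'S': ([449.4, 80.2], np.float64(0.274)), 'T': ([449.7, 81.0], np.float64(0.455)), 'ST': ([449.7, 80.6], np.float64(0.729))}
d as d {'S': ([458.5, 209.7], np.float64(0.358)), 'T': ([454.9, 205.1], np.float64(0.32)), 'ST': ([457.2, 209.9], np.float64(0.684))}
e as e {'S': ([443.2, 328.8], np.float64(0.329)), 'T': ([439.8, 325.0], np.float64(0.373)), 'ST': ([442.6, 328.6], np.float64(0.705))}
e as a {'S': ([443.0, 327.1], np.float64(0.531)), 'T': ([436.7, 317.8], np.float64(0.553)), 'ST': ([442.3, 326.2], np.float64(1.09))}
e as c {'S': ([447.5, 326.0], np.float64(0.633)), 'T': ([435.4, 309.0], np.float64(0.647)), 'ST': ([446.1, 322.4], np.float64(1.286))}
c as e {'S': ([620.5, 193.8], np.float64(0.415)), 'T': ([623.3, 195.2], np.float64(0.416)), 'ST': ([619.9, 193.0], np.float64(0.838))}
c as a {'S': ([621.1, 188.7], np.float64(0.192)), 'T': ([617.8, 190.3], np.float64(0.279)), 'ST': ([618.7, 189.5], np.float64(0.482))}
c as c {'S': ([618.5, 188.2], np.float64(0.259)), 'T': ([615.6, 186.4], np.float64(0.413)), 'ST': ([617.4, 188.7], np.float64(0.674)
[... 371 characters left out ...]
606.5, 308.3], np.float64(0.947))}
S 181.0 348 [454.7 -54. ] [452.6 -53.8]
S 180.66666666666666 321 [ 462.9 -130.1] [ 460.1 -129.2]
S 182.0 289 [ 470.9 -206.2] [ 468.1 -205. ]
S 182.66666666666666 264 [ 479.1 -282.1] [ 476.5 -280.9]
S 176.33333333333334 245 [ 486.9 -358.3] [ 483.7 -356.1]
T 140.33333333333334 468 [453.1 -52.1] [453.7 -53.2]
T 140.66666666666666 929 [ 465.2 -166. ] [ 461.  -128.2]
T 138.33333333333334 929 [ 465.2 -166. ] [ 469.4 -205.7]
T 138.0 461 [ 477.4 -280. ] [ 476.8 -281.2]
T 141.0 230980 [516.1   3.3] [ 485.3 -357. ]
rack scene [([475.0, -193.0], 0.71)]
rack top [([468.0, -195.0], 0.95)]
yellow_end scene [([491.0, -411.0], 0.53)]
yellow_end top [([497.0, -401.0], 0.6)]
```

The manual's scale: shifts go in shares of 1000 mm and turns go in shares of pi/2 rad. Converting my numbers, -34 mm / 1000 = -0.034, 15 mm / 1000 = 0.015, 0.12 rad / 1.5708 = 0.0764.

Request:
send_path:
  increments: "0,0,0,0,0,0.0764;0,0,0,0,0,0.0764;0.015,-0.034,0,0,0,0;0.015,-0.034,0,0,0,0;0.015,-0.034,0,0,0,0;0.015,-0.034,0,0,0,0;0.015,-0.034,0,0,0,0;0.015,-0.034,0,0,0,0;0.015,-0.034,0,0,0,0;0.015,-0.034,0,0,0,0"
  jaw: 88

```text
time_s: 2.83
ee_pos: [318.9, -350.9, 249.9]
orientation: [0.0, 0.999, 0.052, 0.0]
contact_force: [0.9, 0.0, -0.2]
finger_gap: 88.0
gripper_force: 0.0
```

Request:
send_path:
  increments: "0.015,-0.035,0,0,0,0;0.015,-0.035,0,0,0,0;0.015,-0.035,0,0,0,0;0.015,-0.035,0,0,0,0;0.015,-0.035,0,0,0,0;0.015,-0.035,0,0,0,0;0.015,-0.035,0,0,0,0;0.015,-0.035,0,0,0,0;0.015,-0.034,0,0,0,0;0.015,-0.034,0,0,0,0"

```text
time_s: 3.67
ee_pos: [432.0, 11.1, 250.2]
orientation: [0.0, 0.999, 0.052, 0.001]
contact_force: [1.0, -0.1, 0.1]
finger_gap: 88.1
gripper_force: 0.0
```

Request:
send_path:
  increments: "0.015,-0.034,0,0,0,0;0.01,-0.032,0,0,0,0;0,0,0,0,0,0;0,0,0,0,0,0"

```text
time_s: 4.0
ee_pos: [449.9, 78.9, 249.8]
orientation: [0.0, 0.999, 0.054, -0.0]
contact_force: [-0.2, 0.7, -0.5]
finger_gap: 87.9
gripper_force: 0.0
```

```bash
python3 - <<'E'
from fit import *
go((449.7,80.6,44),-1.466)
f=arm.grab_frame("wrist");cv2.imwrite("pics/w1.png",f["pixels"]);print(f["K"],f["extrinsics"])
print(arm.find_in("bottle_b","wrist"),proj(f,[[449.7,80.6,0],[449.7,80.6,61]]))
E
```

```text
t 4.0 tcp [449.9  78.9 249.8] yaw -1.463 q [ 0.12 -0.16  2.05 -0.    1.25  1.58] gap 87.9
delta tool [ 1.000e-01 -1.800e+00  2.058e+02]
rz 0.003
[[295.54688109   0.         319.51478333]
 [  0.         295.54688109 199.48646515]
 [  0.           0.           1.        ]] [[ 1.08098783e-01 -9.44054533e-01 -3.11569722e-01  5.31546121e+02]
 [-9.94139910e-01 -1.02431538e-01 -3.45487877e-02  8.75360245e+01]
 [ 7.01373616e-04  3.13478578e-01 -9.49595013e-01  3.84629130e+02]
 [ 0.00000000e+00  0.00000000e+00  0.00000000e+00  1.00000000e+00]]
[{'at': [197.8, 158.8], 'p': 0.97}, {'at': [107.5, 159.8], 'p': 0.84}, {'at': [319.3, 173.7], 'p': 0.71}, {'at': [232.2, 12.7], 'p': 0.66}, {'at': [117.6, 9.0], 'p': 0.56}] [[317.83526329 167.28829493]
 [317.58112638 178.65696723]]
```

View pics/w1.png

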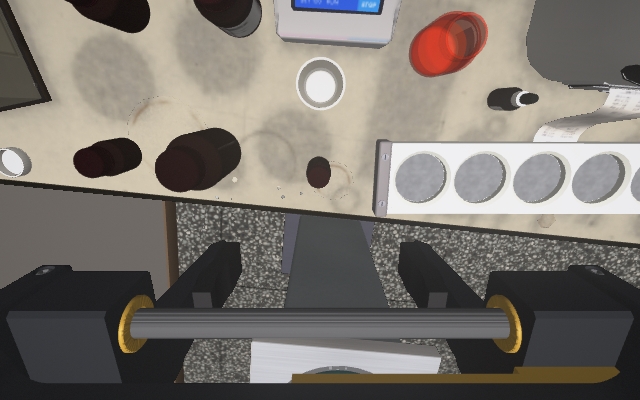

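```bash
python3 - <<'E'
from fit import *
f=arm.grab_frame("wrist")
for n,g in dict(b=(449.7,80.6),d=(457,210),e=(442,328)).items():
    o=minimize(lambda p:score(f,n,*p),g,method="Nelder-Mead",options=dict(initial_simplex=[g,(g[0]+8,g[1]),(g[0],g[1]+8)],xatol=.2,fatol=1e-4)); print(n,o.x.round(1),round(o.fun,3))
g=cv2.GaussianBlur(f["pixels"],(3,3),0).mean(2)
for w in [(421,177),(480,177),(540,176),(598,176)]:
    m=(g<205).astype(np.uint8); _,lab=cv2.connectedComponents(m); l=lab[w[1],w[0]]; ys,xs=np.where(lab==l)
    print(g[w[1],w[0]],len(xs),plane(f,(xs.mean(),ys.mean()),12)[:2].round(1),plane(f,w,12)[:2].round(1))
for h in (0,50,80,100): print(h,plane(f,(50,98),h)[:2].round(),plane(f,(3,132),h)[:2].round())
T=arm.grab_frame("top");
for h in (0,50,80,100): print(h,plane(T,(156,222),h)[:2].round(),plane(T,(150,148),h)[:2].round())
print("heater left-front top", plane(T,(257,182),100)[:2].round(), plane(T,(255,110),200)[:2].round())
E
```

```text
b [450.9  80.2] 0.228
d [461.1 205.9] 0.127
e [442.3 327.5] 0.11
169.33333333333334 2044 [452.9 -53.4] [453.2 -55.4]
170.0 2050 [ 461.2 -129.8] [ 461.1 -131.4]
168.0 2057 [ 469.4 -206.3] [ 470.5 -208.4]
164.33333333333334 2072 [ 477.5 -282.8] [ 478.4 -283.1]
0 [501. 415.] [453. 482.]
50 [505. 372.] [463. 430.]
80 [507. 346.] [469. 399.]
100 [509. 329.] [473. 379.]
0 [480. 446.] [706. 478.]
50 [475. 424.] [691. 455.]
80 [473. 412.] [682. 442.]
100 [471. 403.] [677. 432.]
heater left-front top [579. 134.] [747. 127.]
```

Converted, 40 mm / 1000 = 0.04, 36 mm / 1000 = 0.036.

Request:
send_path:
  increments: "0.0005,-0.0015,0.036,0,0,0;0,0,0.04,0,0,0;0,0,0.04,0,0,0;0,0,0.04,0,0,0;0,0,0.03,0,0,0;0,0,0.02,0,0,0;0,0,0,0,0,0"
  jaw: 60

```text
time_s: 4.78
ee_pos: [445.7, 77.0, 39.3]
orientation: [0.0, 0.999, 0.051, -0.005]
contact_force: [-0.6, 0.6, -0.5]
finger_gap: 60.2
gripper_force: 0.0
```

Request:
send_path:
  increments: "0,0,0,0,0,0;0,0,0,0,0,0;0,0,0,0,0,0;0,0,0,0,0,0;0,0,0,0,0,0;0,0,0,0,0,0"
  jaw: 10
  clamp_n: 25

```text
time_s: 5.28
ee_pos: [451.7, 79.1, 45.3]
orientation: [-0.0, 0.999, 0.052, 0.002]
contact_force: [0.2, -0.7, 4.6]
finger_gap: 28.2
gripper_force: 25.0
```

```bash
python3 -c "
from h import *
go((0,0,0))"
```

```text
t 5.28 tcp [451.7  79.1  45.3] yaw -1.467 q [0.12 0.09 2.24 0.   0.82 1.59] gap 28.2
delta tool [-457.6   31.9   43.7]
```

Converted, 40 mm / 1000 = 0.04, -25 mm / 1000 = -0.025.

Request:
send_path:
  increments: "0,0,-0.01,0,0,0;0,0,-0.025,0,0,0;0,0,-0.025,0,0,0;0,0.02,0,0,0,0;-0.001,0.04,0,0,0,0;-0.001,0.04,0,0,0,0;-0.001,0.04,0,0,0,0;-0.001,0.04,0,0,0,0;-0.001,0.04,0,0,0,0;-0.001,0.04,0,0,0,0"

```text
time_s: 6.12
ee_pos: [470.9, -182.1, 104.6]
orientation: [0.0, 0.999, 0.052, 0.0]
contact_force: [1.2, -0.2, -0.3]
finger_gap: 28.1
gripper_force: 25.0
```

Request:
send_path:
  increments: "-0.001,0.04,0,0,0,0;-0.001,0.04,0,0,0,0;-0.001,0.04,0,0,0,0;-0.001,0.04,0,0,0,0;-0.001,0.036,0,0,0,0;0,0.02,0,0,0,0;0,0,0,0,0,0;0,0,0,0,0,0;0,0,0,0,0,0"

```text
time_s: 6.87
ee_pos: [488.1, -394.5, 103.6]
orientation: [-0.001, 0.999, 0.052, -0.0]
contact_force: [0.1, 0.4, -0.2]
finger_gap: 28.3
gripper_force: 25.0
```

```bash
python3 - <<'E'
from fit import *
go((487,-357.8,54),-1.466)
f=arm.grab_frame("wrist");cv2.imwrite("pics/w2.png",f["pixels"])
print(proj(f,[[486,-357.8,14]]))
E
```

```text
t 6.87 tcp [ 488.1 -394.5  103.6] yaw -1.467 q [-0.72  0.3   1.84  0.    1.    0.75] gap 28.3
delta tool [  2.7 -36.6  49.7]
rz -0.001
[[273.65324768 206.83965969]]
```

View pics/w2.png

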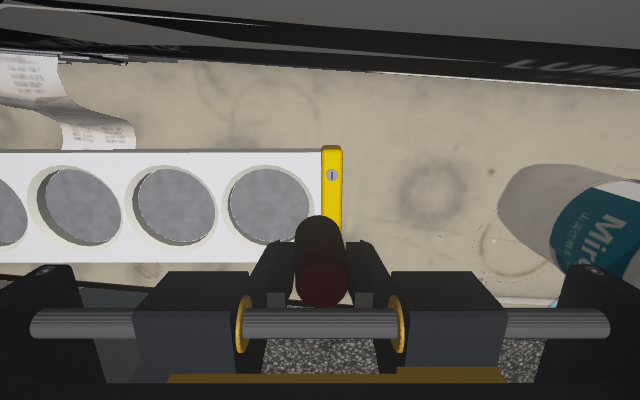

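Converted, 20 mm / 1000 = 0.02, -19 mm / 1000 = -0.019.

Request:
send_path:
  increments: "0.001,-0.018,0,0,0,0;0.0015,-0.019,0,0,0,0;0,0,0.02,0,0,0;0,0,0.015,0,0,0;0,0,0.01,0,0,0;0,0,0.004,0,0,0;0,0,0,0,0,0;0,0,0,0,0,0;0,0,0,0,0,0;0,0,0,0,0,0"

```text
time_s: 7.75
ee_pos: [487.6, -358.9, 55.4]
orientation: [0.0, 0.999, 0.052, 0.0]
contact_force: [-0.4, 0.5, -0.5]
finger_gap: 28.4
gripper_force: 25.0
```

```bash
python3 - <<'E'
from fit import *
go((487,-357.8,54),-1.466); print(arm.get_obs()["contact_force"])
f=arm.grab_frame("scene");cv2.imwrite("pics/s2.png",cv2.resize(f["pixels"][120:280,300:500],None,fx=3,fy=3))
E
```

```text
t 7.75 tcp [ 487.6 -358.9   55.4] yaw -1.467 q [-0.68  0.32  1.92 -0.    0.9   0.79] gap 28.4
delta tool [-0.5 -1.2  1.4]
rz -0.001
[-0.3839035   0.49397468 -0.4750958 ]
```

View pics/s2.png

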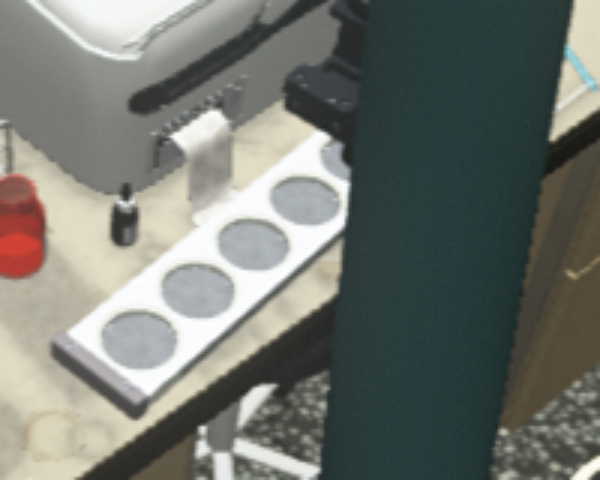

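Converted, 1.5 mm / 1000 = 0.0015, 0.5 mm / 1000 = 0.0005.

Request:
send_path:
  increments: "0,0,0.0015,0,0,0;0,0,0.0005,0,0,0;0,0,0,0,0,0;0,0,0,0,0,0"

```text
time_s: 8.13
ee_pos: [487.6, -359.0, 53.3]
orientation: [0.0, 0.999, 0.052, 0.0]
contact_force: [-0.8, 0.8, 3.9]
finger_gap: 28.5
gripper_force: 25.0
```

Request:
send_path:
  increments: "0,0,0,0,0,0;0,0,0,0,0,0;0,0,0,0,0,0;0,0,-0.01,0,0,0;0,0,-0.03,0,0,0;0,0,-0.04,0,0,0;0,0,-0.04,0,0,0;0,0,-0.04,0,0,0;0,0,0,0,0,0"
  jaw: 50

```text
time_s: 8.88
ee_pos: [491.4, -362.0, 223.8]
orientation: [0.006, 0.999, 0.052, 0.006]
contact_force: [0.1, -1.4, 1.5]
finger_gap: 50.2
gripper_force: 0.0
```

```bash
python3 - <<'E'
from fit import *
go((442,328,53),-1.466)
f=arm.grab_frame("wrist");cv2.imwrite("pics/w3.png",f["pixels"])
E
```

```text
t 8.88 tcp [ 491.4 -362.   223.8] yaw -1.467 q [-0.68  0.15  1.79 -0.    1.19  0.79] gap 50.2
delta tool [  20.4 -693.3  163. ]
rz -0.001
```

View pics/w3.png

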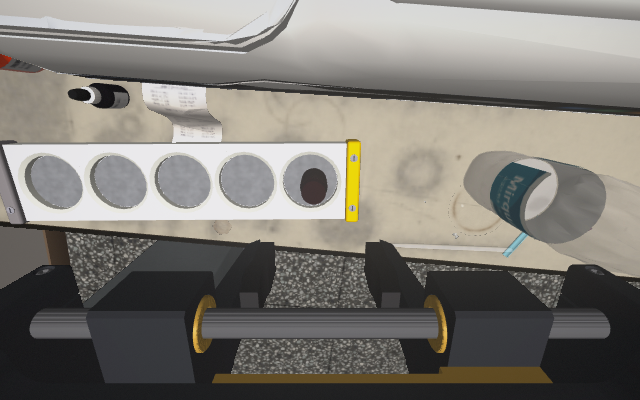

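Converted, -40 mm / 1000 = -0.04, 1.5 mm / 1000 = 0.0015.

Request:
send_path:
  increments: "0.0015,-0.04,0,0,0,0;0.0015,-0.04,0,0,0,0;0.0015,-0.04,0,0,0,0;0.0015,-0.04,0,0,0,0;0.0015,-0.04,0,0,0,0;0.0015,-0.04,0,0,0,0;0.0015,-0.04,0,0,0,0;0.0015,-0.04,0,0,0,0;0.0015,-0.04,0,0,0,0;0.0015,-0.04,0,0,0,0"
  jaw: 70

```text
time_s: 9.77
ee_pos: [459.1, 42.5, 211.6]
orientation: [-0.0, 0.999, 0.052, -0.001]
contact_force: [0.9, -0.0, 0.4]
finger_gap: 70.1
gripper_force: 0.0
```

Request:
send_path:
  increments: "0.0015,-0.04,0,0,0,0;0.0015,-0.04,0,0,0,0;0.0015,-0.04,0,0,0,0;0.0015,-0.04,0,0,0,0;0.0015,-0.04,0,0,0,0;0.0015,-0.04,0,0,0,0;0.002,-0.04,0,0,0,0;0,-0.008,0,0,0,0"

```text
time_s: 10.43
ee_pos: [440.4, 333.0, 211.6]
orientation: [-0.001, 0.999, 0.054, -0.001]
contact_force: [0.3, 0.2, -0.1]
finger_gap: 69.5
gripper_force: 0.0
```

Request:
send_path:
  increments: "0,0,0,0,0,-0.0764;0,0,0,0,0,-0.0764;0,0,0,0,0,-0.0764;0,0,0,0,0,-0.0764;0,0,0,0,0,-0.0764;0,0,0,0,0,-0.0764;0,0,0,0,0,-0.0764;0,0,0,0,0,-0.0764;0,0,0,0,0,0;0,0,0,0,0,0"

```text
time_s: 11.27
ee_pos: [441.3, 327.5, 211.7]
orientation: [0.0, 0.863, 0.506, -0.001]
contact_force: [-0.2, 0.6, -0.1]
finger_gap: 69.9
gripper_force: 0.0
```

```bash
python3 - <<'E'
from fit import *
go((442,328,53))
f=arm.grab_frame("wrist")
for n,g in dict(d=(459,207),e=(442,328),c=(617,188),a=(606,311)).items():
    o=minimize(lambda p:score(f,n,*p),g,method="Nelder-Mead",options=dict(initial_simplex=[g,(g[0]+8,g[1]),(g[0],g[1]+8)],xatol=.2,fatol=1e-4)); print(n,o.x.round(1),round(o.fun,3),proj(f,[*g,0]).round())
cv2.imwrite("pics/w4.png",f["pixels"])
E
```

```text
t 11.27 tcp [441.3 327.5 211.7] yaw -0.511 q [ 0.59  0.06  1.91 -0.    1.17  1.1 ] gap 69.9
delta tool [  1.1   0.5 158.7]
d [460.1 211.8] 0.269 [[376. 246.]]
e [442.5 330.4] 0.313 [[319. 173.]]
c [615.6 193. ] 0.179 [[498. 202.]]
a [602.3 313.7] 0.35 [[453. 116.]]
```

View pics/w4.png

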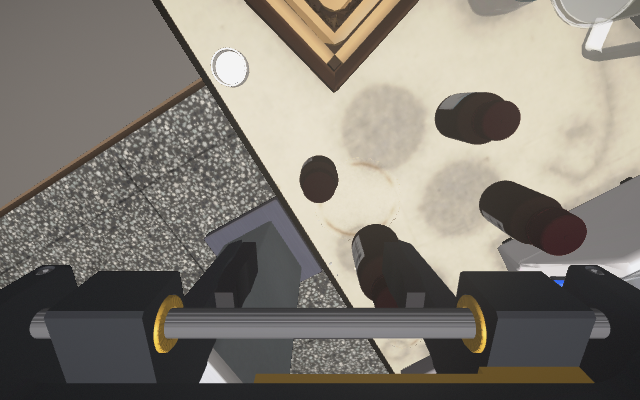

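Converted, 40 mm / 1000 = 0.04, 36 mm / 1000 = 0.036.

Request:
send_path:
  increments: "0.001,0,0.036,0,0,0;0,0,0.04,0,0,0;0,0,0.04,0,0,0;0,0,0.025,0,0,0;0,0,0.0155,0,0,0;0,0,0,0,0,0;0,0,0,0,0,0"

```text
time_s: 11.9
ee_pos: [441.5, 328.5, 55.2]
orientation: [0.0, 0.862, 0.506, -0.001]
contact_force: [0.6, 0.1, 0.7]
finger_gap: 69.9
gripper_force: 0.0
```

Request:
send_path:
  increments: "0,0,0,0,0,0;0,0,0,0,0,0;0,0,0,0,0,0;0,0,0,0,0,0;0,0,0,0,0,0;0,0,0,0,0,0"
  jaw: 10
  clamp_n: 25

```text
time_s: 12.4
ee_pos: [442.5, 329.5, 56.9]
orientation: [-0.0, 0.862, 0.507, 0.001]
contact_force: [-1.3, 0.5, 2.2]
finger_gap: 32.5
gripper_force: 25.2
```

Request:
send_path:
  increments: "0,0,-0.01,0,0,0;0,0,-0.03,0,0,0;0,0,-0.03,0,0,0;0,0,0,0,0,0.0764;0,0,0,0,0,0.0764;0,0,0,0,0,0.0764;0,0,0,0,0,0.0764;0,0,0,0,0,0.0764;0,0,0,0,0,0.0764;0,0,0,0,0,0.0764"

```text
time_s: 13.23
ee_pos: [442.2, 329.2, 126.8]
orientation: [-0.0, 0.994, 0.109, 0.0]
contact_force: [-1.2, -0.2, -0.9]
finger_gap: 32.5
gripper_force: 25.0
```

Request:
send_path:
  increments: "0,0,0,0,0,0.0732;0,0,0,0,0,0;0,0,0,0,0,0"

```text
time_s: 13.48
ee_pos: [442.2, 329.3, 126.6]
orientation: [-0.0, 0.998, 0.056, 0.0]
contact_force: [0.0, -0.1, -0.7]
finger_gap: 32.0
gripper_force: 25.0
```

```bash
python3 - <<'E'
from fit import *
go((477.6,-282,63),-1.466)
E
```

```text
t 13.48 tcp [442.2 329.3 126.6] yaw -1.459 q [0.59 0.14 1.99 0.   1.01 2.05] gap 32.0
delta tool [-33.2 611.4  63.5]
rz 0.007
```

Request:
send_path:
  increments: "0,0,-0.035,0,0,0;0,0,-0.035,0,0,0;-0.002,0.04,0,0,0,0;-0.002,0.04,0,0,0,0;-0.002,0.04,0,0,0,0;-0.002,0.04,0,0,0,0;-0.002,0.04,0,0,0,0;-0.002,0.04,0,0,0,0;-0.002,0.04,0,0,0,0;-0.002,0.04,0,0,0,0"

```text
time_s: 14.32
ee_pos: [460.8, 7.6, 196.7]
orientation: [0.0, 0.998, 0.056, 0.0]
contact_force: [1.4, -0.0, -0.2]
finger_gap: 32.2
gripper_force: 25.0
```

Request:
send_path:
  increments: "-0.002,0.04,0,0,0,0;-0.002,0.04,0,0,0,0;-0.002,0.04,0,0,0,0;-0.0025,0.04,0,0,0,0;-0.0025,0.04,0,0,0,0;-0.003,0.04,0,0,0,0;-0.003,0.04,0,0,0,0;0,0.0114,0,0,0,0.0045;0,0,0,0,0,0;0,0,0,0,0,0"

```text
time_s: 15.15
ee_pos: [475.5, -282.0, 196.0]
orientation: [-0.001, 0.999, 0.051, -0.0]
contact_force: [0.5, 1.4, -0.6]
finger_gap: 32.6
gripper_force: 25.0
```

Request:
send_path:
  increments: "0,0,0.03,0,0,0;0,0,0.03,0,0,0;0,0,0.02,0,0,0;0,0,0,0,0,0;0,0,0,0,0,0"

```text
time_s: 15.57
ee_pos: [474.9, -279.6, 115.1]
orientation: [-0.001, 0.999, 0.052, -0.001]
contact_force: [0.0, 0.2, -0.7]
finger_gap: 32.0
gripper_force: 25.0
```

```bash
python3 - <<'E'
from fit import *
go((477.6,-282,64.6),-1.466)
f=arm.grab_frame("wrist");cv2.imwrite("pics/w5.png",f["pixels"])
E
```

```text
t 15.57 tcp [ 474.9 -279.6  115.1] yaw -1.466 q [-0.58  0.16  2.    0.    0.99  0.89] gap 32.0
delta tool [ 2.6  2.9 50.5]
rz -0.0
```

View pics/w5.png

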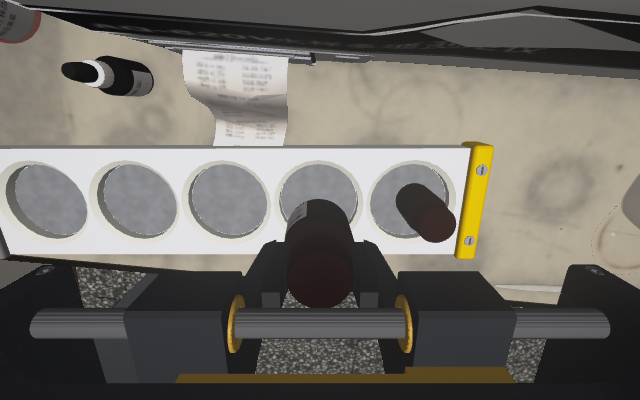

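Converted, 20 mm / 1000 = 0.02, 2.5 mm / 1000 = 0.0025.

Request:
send_path:
  increments: "0.0025,0.0025,0.01,0,0,0;0,0,0.02,0,0,0;0,0,0.012,0,0,0;0,0,0.005,0,0,0;0,0,0.002,0,0,0;0,0,0.0015,0,0,0;0,0,0,0,0,0;0,0,0,0,0,0"

```text
time_s: 16.28
ee_pos: [479.1, -284.7, 66.4]
orientation: [0.0, 0.999, 0.051, 0.0]
contact_force: [-0.3, 0.8, -1.1]
finger_gap: 32.4
gripper_force: 25.0
```

```bash
python3 -c "
from h import *
go((0,0,0))"
```

```text
t 16.28 tcp [ 479.1 -284.7   66.4] yaw -1.469 q [-0.58  0.23  2.02  0.    0.89  0.89] gap 32.4
delta tool [-447.8 -331.9   65.7]
```

Converted, 1.5 mm / 1000 = 0.0015, 0.8 mm / 1000 = 0.0008.

Request:
send_path:
  increments: "0,0,0.0015,0,0,0;0,0,0.0008,0,0,0;0,0,0,0,0,0;0,0,0,0,0,0"

```text
time_s: 16.62
ee_pos: [479.6, -284.8, 64.8]
orientation: [0.001, 0.999, 0.051, 0.001]
contact_force: [-1.2, 1.2, 6.3]
finger_gap: 32.5
gripper_force: 24.9
```

Request:
send_path:
  increments: "0,0,0,0,0,0;0,0,0,0,0,0;0,0,0,0,0,0;0,0,-0.01,0,0,0;0,0,-0.03,0,0,0;0,0,-0.04,0,0,0;0,0,-0.04,0,0,0;0,0,-0.04,0,0,0;0,0,-0.015,0,0,0;0,0,0,0,0,0"
  jaw: 54

```text
time_s: 17.45
ee_pos: [481.4, -286.2, 245.4]
orientation: [0.003, 0.999, 0.051, 0.005]
contact_force: [-0.7, -0.5, 0.2]
finger_gap: 54.1
gripper_force: 0.0
```

```bash
python3 -c "
from h import *
f=arm.grab_frame('wrist');cv2.imwrite('pics/w6.png',f['pixels'])
go((605,312,240))"
```

```text
t 17.5 tcp [ 480.  -285.3  242. ] yaw -1.469 q [-0.58  0.05  1.87 -0.    1.22  0.89] gap 54.2
delta tool [ 1.850e+02 -5.815e+02  5.000e-01]
```

View pics/w6.png

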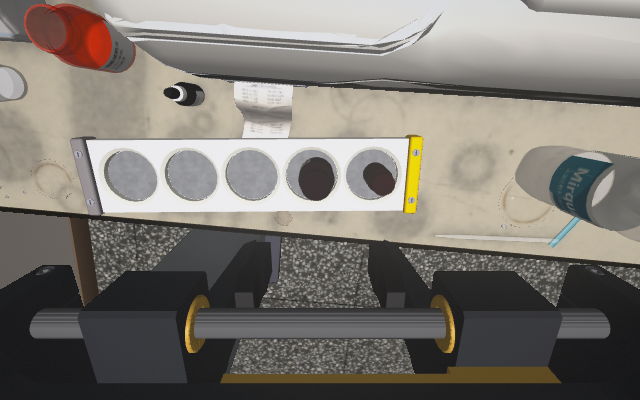

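The picture shows b in the well by the yellow cap (375,178) and e in the next one (317,178), both upright. Next I'll fetch bottle a.

Converted, -39 mm / 1000 = -0.039, 12 mm / 1000 = 0.012.

Request:
send_path:
  increments: "0.012,-0.039,0,0,0,0;0.012,-0.039,0,0,0,0;0.012,-0.039,0,0,0,0;0.012,-0.039,0,0,0,0;0.012,-0.039,0,0,0,0;0.012,-0.039,0,0,0,0;0.012,-0.039,0,0,0,0;0.012,-0.039,0,0,0,0;0.012,-0.039,0,0,0,0;0.012,-0.039,0,0,0,0"
  jaw: 70

```text
time_s: 18.33
ee_pos: [556.8, 117.6, 235.8]
orientation: [0.0, 0.999, 0.051, -0.002]
contact_force: [0.9, 0.2, -0.1]
finger_gap: 69.9
gripper_force: 0.0
```

Request:
send_path:
  increments: "0.013,-0.039,0,0,0,0;0.013,-0.039,0,0,0,0;0.013,-0.039,0,0,0,0;0.013,-0.039,0,0,0,0;0.013,-0.035,0,0,0,0;0,0,0,0,0,0"

```text
time_s: 18.83
ee_pos: [602.8, 318.3, 234.8]
orientation: [-0.001, 0.999, 0.053, -0.002]
contact_force: [0.3, -0.1, -0.2]
finger_gap: 70.1
gripper_force: 0.0
```

Request:
send_path:
  increments: "0,0,0,0,0,-0.0764;0,0,0,0,0,-0.0764;0,0,0,0,0,-0.0764;0,0,0,0,0,-0.0764;0,0,0,0,0,-0.0764;0,0,0,0,0,-0.0764;0,0,0,0,0,-0.0764;0,0,0,0,0,-0.0764;0,0,0,0,0,-0.0764;0,0,0,0,0,0"

```text
time_s: 19.67
ee_pos: [602.3, 311.2, 235.8]
orientation: [-0.0, 0.83, 0.558, -0.002]
contact_force: [0.3, -0.6, -0.1]
finger_gap: 70.5
gripper_force: 0.0
```

```bash
python3 - <<'E'
from fit import *
go((605,312,71))
f=arm.grab_frame("wrist")
for n,g in dict(c=(617,189),a=(605,312)).items():
    o=minimize(lambda p:score(f,n,*p),g,method="Nelder-Mead",options=dict(initial_simplex=[g,(g[0]+8,g[1]),(g[0],g[1]+8)],xatol=.2,fatol=1e-4)); print(n,o.x.round(1),round(o.fun,3),proj(f,[*g,0]).round())
cv2.imwrite("pics/w7.png",f["pixels"])
E
```

```text
t 19.67 tcp [602.3 311.2 235.8] yaw -0.386 q [ 0.44  0.28  1.61 -0.    1.26  0.83] gap 70.5
delta tool [  2.4   2.7 164.7]
c [619.4 192.2] 0.166 [[362. 244.]]
a [608.  313.6] 0.263 [[321. 167.]]
```

View pics/w7.png

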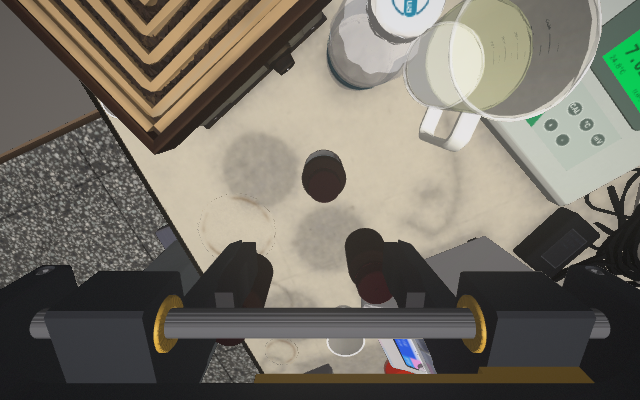

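The manual's scale: shifts go in shares of 1000 mm and turns go in shares of pi/2 rad. Converting my numbers, 40 mm / 1000 = 0.04, 39 mm / 1000 = 0.039.

Request:
send_path:
  increments: "0.003,0.0033,0.039,0,0,0;0,0,0.04,0,0,0;0,0,0.04,0,0,0;0,0,0.028,0,0,0;0,0,0.017,0,0,0;0,0,0,0,0,0;0,0,0,0,0,0"

```text
time_s: 20.3
ee_pos: [606.2, 312.9, 72.2]
orientation: [-0.0, 0.831, 0.556, -0.002]
contact_force: [0.5, 0.6, -0.0]
finger_gap: 70.3
gripper_force: 0.0
```

Request:
send_path:
  increments: "0,0,0,0,0,0;0,0,0,0,0,0;0,0,0,0,0,0;0,0,0,0,0,0;0,0,0,0,0,0;0,0,0,0,0,0"
  jaw: 10
  clamp_n: 30

```text
time_s: 20.8
ee_pos: [608.4, 314.4, 75.8]
orientation: [0.0, 0.831, 0.557, 0.001]
contact_force: [-1.3, -0.4, 2.8]
finger_gap: 37.9
gripper_force: 30.0
```

Request:
send_path:
  increments: "0,0,-0.01,0,0,0;0,0,-0.025,0,0,0;0,0,-0.035,0,0,0;0,0,-0.04,0,0,0;0,0,-0.04,0,0,0;0,0,0,0,0,0;0,0,0,0,0,0"

```text
time_s: 21.38
ee_pos: [609.8, 315.0, 229.5]
orientation: [0.001, 0.83, 0.557, 0.004]
contact_force: [-0.4, 0.0, -1.7]
finger_gap: 37.5
gripper_force: 30.0
```

Request:
send_path:
  increments: "0,0,0,0,0,0.0764;0,0,0,0,0,0.0764;0,0,0,0,0,0.0764;0,0,0,0,0,0.0764;0,0,0,0,0,0.0764;0,0,0,0,0,0.0764;0,0,0,0,0,0.0764;0,0,0,0,0,0.0764;0,0,0,0,0,0.0764;0,0,0,0,0,0"

```text
time_s: 22.22
ee_pos: [606.3, 313.2, 221.5]
orientation: [0.001, 0.999, 0.049, -0.002]
contact_force: [-0.5, 0.9, -1.4]
finger_gap: 37.7
gripper_force: 30.0
```

```bash
python3 - <<'E'
from fit import *
go((469.7,-206,200),-1.466)
E
```

```text
t 22.22 tcp [606.3 313.2 221.5] yaw -1.472 q [ 0.44  0.3   1.61 -0.    1.24  1.91] gap 37.7
delta tool [-187.   503.2   23.3]
rz -0.006
```

Converted, 38.7 mm / 1000 = 0.0387, -14.4 mm / 1000 = -0.0144.

Request:
send_path:
  increments: "-0.0144,0.0387,0,0,0,0;-0.0144,0.0387,0,0,0,0;-0.0144,0.0387,0,0,0,0;-0.0144,0.0387,0,0,0,0;-0.0144,0.0387,0,0,0,0;-0.0144,0.0387,0,0,0,0;-0.0144,0.0387,0,0,0,0;-0.0144,0.0387,0,0,0,0;-0.0144,0.0387,0,0,0,0;-0.0144,0.0387,0,0,0,0"

```text
time_s: 23.05
ee_pos: [501.9, -87.1, 223.1]
orientation: [-0.0, 0.999, 0.053, -0.001]
contact_force: [0.8, -0.1, -1.2]
finger_gap: 37.7
gripper_force: 30.0
```

Request:
send_path:
  increments: "-0.0144,0.0387,0,0,0,0;-0.0144,0.0387,0,0,0,0;-0.0142,0.0388,0,0,0,0;0,0,0,0,0,0;0,0,0.04,0,0,0;0,0,0.03,0,0,0;0,0,0.015,0,0,0;0,0,0,0,0,0;0,0,0,0,0,0;0,0,0,0,0,0"

```text
time_s: 23.88
ee_pos: [473.5, -205.5, 140.1]
orientation: [0.0, 0.999, 0.052, 0.0]
contact_force: [-0.1, 0.5, -0.6]
finger_gap: 37.6
gripper_force: 30.0
```

```bash
python3 - <<'E'
from fit import *
go((469.7,-206,82),-1.466)
f=arm.grab_frame("wrist");cv2.imwrite("pics/w8.png",f["pixels"])
E
```

```text
t 23.88 tcp [ 473.5 -205.5  140.1] yaw -1.467 q [-0.46  0.06  2.05  0.    1.03  1.01] gap 37.6
delta tool [-3.9  0.1 58.1]
rz -0.001
```

View pics/w8.png

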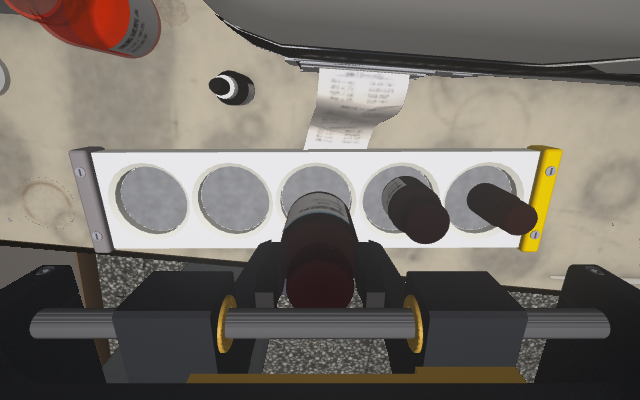

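Converted, 20 mm / 1000 = 0.02, 14 mm / 1000 = 0.014.

Request:
send_path:
  increments: "-0.0035,0,0.01,0,0,0;0,0,0.02,0,0,0;0,0,0.014,0,0,0;0,0,0.006,0,0,0;0,0,0.003,0,0,0;0,0,0,0,0,0;0,0,0,0,0,0"

```text
time_s: 24.52
ee_pos: [470.0, -206.3, 87.2]
orientation: [0.0, 0.999, 0.051, 0.001]
contact_force: [-0.3, -0.1, -1.3]
finger_gap: 37.8
gripper_force: 30.0
```

Request:
send_path:
  increments: "0,0,0.002,0,0,0;0,0,0.001,0,0,0;0,0,0,0,0,0;0,0,0,0,0,0"

```text
time_s: 24.85
ee_pos: [469.7, -206.1, 83.8]
orientation: [0.0, 0.999, 0.051, 0.0]
contact_force: [-0.6, -0.1, -1.0]
finger_gap: 37.5
gripper_force: 30.0
```

```bash
python3 -c "
from h import *
go((469.7,-206,82))"
```

```text
t 24.85 tcp [ 469.7 -206.1   83.8] yaw -1.469 q [-0.46  0.13  2.1  -0.    0.91  1.01] gap 37.5
delta tool [-0.  -0.1  1.8]
```

Converted, 1.5 mm / 1000 = 0.0015, 1 mm / 1000 = 0.001.

Request:
send_path:
  increments: "0,0,0.0015,0,0,0;0,0,0.001,0,0,0;0,0,0,0,0,0;0,0,0,0,0,0"

```text
time_s: 25.18
ee_pos: [470.6, -206.2, 83.7]
orientation: [0.0, 0.999, 0.051, 0.001]
contact_force: [-3.8, 3.3, 15.5]
finger_gap: 37.6
gripper_force: 30.0
```

Request:
send_path:
  increments: "0,0,0,0,0,0;0,0,0,0,0,0;0,0,0,0,0,0;0,0,-0.01,0,0,0;0,0,-0.03,0,0,0;0,0,-0.04,0,0,0;0,0,-0.04,0,0,0;0,0,-0.04,0,0,0;0,0,-0.015,0,0,0;0,0,0,0,0,0"
  jaw: 58

```text
time_s: 26.02
ee_pos: [472.3, -207.5, 262.5]
orientation: [0.003, 0.999, 0.051, 0.005]
contact_force: [-0.0, -0.3, 0.5]
finger_gap: 58.2
gripper_force: 0.0
```

```bash
python3 -c "
from h import *
f=arm.grab_frame('wrist');cv2.imwrite('pics/w9.png',f['pixels'])
go((618,189.5,257))"
```

```text
t 26.07 tcp [ 470.8 -206.7  259. ] yaw -1.469 q [-0.46 -0.05  1.93 -0.    1.25  1.01] gap 58.0
delta tool [ 186.7 -379.2    1.7]
```

View pics/w9.png

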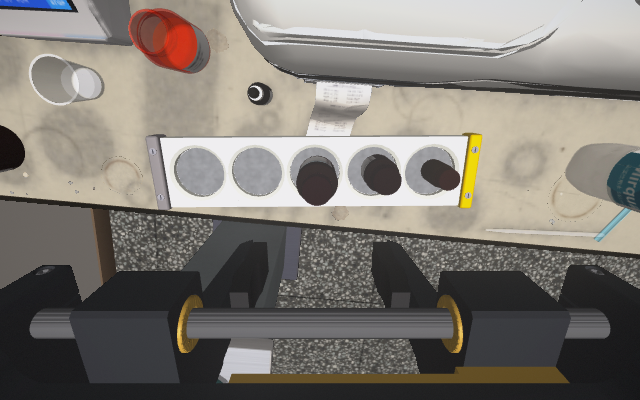

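The picture shows b, e and a upright in the three wells at (440,172), (380,172) and (316,175). That was my 14th picture, so from here I'll check by number only.

Converted, -34.5 mm / 1000 = -0.0345, 17 mm / 1000 = 0.017.

Request:
send_path:
  increments: "0.017,-0.0345,0,0,0,0;0.017,-0.0345,0,0,0,0;0.017,-0.0345,0,0,0,0;0.017,-0.0345,0,0,0,0;0.017,-0.0345,0,0,0,0;0.017,-0.0345,0,0,0,0;0.017,-0.0345,0,0,0,0;0.017,-0.0345,0,0,0,0;0.017,-0.0345,0,0,0,0;0.017,-0.0345,0,0,0,0"
  jaw: 75

```text
time_s: 26.9
ee_pos: [602.2, 156.1, 252.6]
orientation: [0.0, 0.999, 0.051, -0.002]
contact_force: [0.7, -0.1, 0.0]
finger_gap: 74.9
gripper_force: 0.0
```

Request:
send_path:
  increments: "0.017,-0.0345,0,0,0,0;0,0,0,0,0,-0.0764;0,0,0,0,0,-0.0764;0,0,0,0,0,-0.0764;0,0,0,0,0,-0.0764;0,0,0,0,0,-0.0764;0,0,0,0,0,-0.0764;0,0,0,0,0,-0.0764;0,0,0,0,0,-0.0764;0,0,0,0,0,-0.0764"

```text
time_s: 27.73
ee_pos: [615.3, 190.1, 252.3]
orientation: [-0.001, 0.829, 0.56, -0.003]
contact_force: [-0.0, -0.1, -0.2]
finger_gap: 74.9
gripper_force: 0.0
```

Request:
send_path:
  increments: "0,0,0,0,0,-0.0764;0,0,0,0,0,-0.0764;0,0,0,0,0,-0.0764;0,0,0,0,0,-0.0764;0,0,0,0,0,-0.0764;0,0,0,0,0,0;0,0,0,0,0,0"

```text
time_s: 28.32
ee_pos: [615.7, 190.2, 253.3]
orientation: [-0.001, 0.63, 0.777, -0.002]
contact_force: [0.1, -0.6, 0.0]
finger_gap: 75.0
gripper_force: 0.0
```

```bash
python3 - <<'E'
from fit import *
go((618,189.5,81))
f=arm.grab_frame("wrist")
for n,g in dict(c=(618,189.5)).items():
    o=minimize(lambda p:score(f,n,*p),g,method="Nelder-Mead",options=dict(initial_simplex=[g,(g[0]+8,g[1]),(g[0],g[1]+8)],xatol=.2,fatol=1e-4)); print(n,o.x.round(1),round(o.fun,3),proj(f,[*g,0]).round(),proj(f,[*g,105]).round())
print(arm.find_in("bottle_c","wrist"),arm.find_in("clear_cup","wrist"))
E
```

```text
t 28.32 tcp [615.7 190.2 253.3] yaw 0.208 q [ 0.26  0.21  1.67 -0.    1.27  0.05] gap 75.0
delta tool [ -1.1   2.8 172.3]
c [617.9 191.6] 0.182 [[322. 167.]] [[322. 189.]]
[{'at': [178.3, 130.0], 'p': 0.83}, {'at': [319.4, 175.4], 'p': 0.68}] [{'at': [255.8, 234.4], 'p': 0.62}]
```

Converted, 40 mm / 1000 = 0.04, 2.2 mm / 1000 = 0.0022.

Request:
send_path:
  increments: "-0.0003,0.0022,0.04,0,0,0;0,0,0.04,0,0,0;0,0,0.04,0,0,0;0,0,0.03,0,0,0;0,0,0.021,0,0,0;0,0,0,0,0,0;0,0,0,0,0,0"

```text
time_s: 29.05
ee_pos: [617.9, 190.4, 83.4]
orientation: [-0.001, 0.629, 0.777, -0.001]
contact_force: [0.3, 0.0, 0.4]
finger_gap: 74.6
gripper_force: 0.0
```

Request:
send_path:
  increments: "0,0,0,0,0,0;0,0,0,0,0,0;0,0,0,0,0,0;0,0,0,0,0,0;0,0,0,0,0,0;0,0,0,0,0,0"
  jaw: 10
  clamp_n: 35

```text
time_s: 29.55
ee_pos: [619.6, 190.9, 86.3]
orientation: [0.0, 0.629, 0.778, 0.001]
contact_force: [-1.6, -0.3, 4.6]
finger_gap: 42.6
gripper_force: 34.9
```

Request:
send_path:
  increments: "0,0,-0.01,0,0,0;0,0,-0.025,0,0,0;0,0,-0.035,0,0,0;0,0,-0.04,0,0,0;0,0,-0.04,0,0,0;0,0,0,0,0,0;0,0,0,0,0,0"

```text
time_s: 30.13
ee_pos: [621.3, 191.3, 239.6]
orientation: [0.002, 0.629, 0.778, 0.003]
contact_force: [0.1, -0.2, -1.9]
finger_gap: 42.6
gripper_force: 34.9
```

Request:
send_path:
  increments: "0,0,0,0,0,0.0764;0,0,0,0,0,0.0764;0,0,0,0,0,0.0764;0,0,0,0,0,0.0764;0,0,0,0,0,0.0764;0,0,0,0,0,0.0764;0,0,0,0,0,0.0764;0,0,0,0,0,0.0764;0,0,0,0,0,0.0764;0,0,0,0,0,0.0764"

```text
time_s: 30.97
ee_pos: [617.5, 190.3, 232.0]
orientation: [-0.0, 0.959, 0.284, -0.002]
contact_force: [-0.2, 0.7, -1.2]
finger_gap: 42.3
gripper_force: 34.9
```

Request:
send_path:
  increments: "0,0,0,0,0,0.0764;0,0,0,0,0,0.0764;0,0,0,0,0,0.0764;0,0,0,0,0,0.0764;0,0,0,0,0,0;0,0,0,0,0,0"

```text
time_s: 31.47
ee_pos: [617.9, 190.4, 232.7]
orientation: [0.0, 0.999, 0.053, -0.002]
contact_force: [0.0, -0.5, -1.4]
finger_gap: 42.5
gripper_force: 34.9
```

```bash
python3 - <<'E'
from fit import *
go((461.5,-129.7,220),-1.466)
E
```

```text
t 31.47 tcp [617.9 190.4 232.7] yaw -1.466 q [ 0.26  0.22  1.68 -0.    1.24  1.73] gap 42.5
delta tool [-189.1  301.9   13.6]
rz 0.0
```

Converted, -40 mm / 1000 = -0.04, 38.8 mm / 1000 = 0.0388.

Request:
send_path:
  increments: "-0.04,-0.004,0,0,0,0;-0.04,-0.004,0,0,0,0;-0.0136,0.0388,0,0,0,0;-0.0136,0.0388,0,0,0,0;-0.0136,0.0388,0,0,0,0;-0.0136,0.0388,0,0,0,0;-0.0136,0.0388,0,0,0,0;-0.0136,0.0388,0,0,0,0;-0.0136,0.0388,0,0,0,0;-0.0136,0.0388,0,0,0,0"

```text
time_s: 32.3
ee_pos: [460.6, -130.8, 234.4]
orientation: [-0.0, 0.999, 0.053, -0.0]
contact_force: [1.0, 0.5, -1.8]
finger_gap: 42.3
gripper_force: 34.9
```

Request:
send_path:
  increments: "0,0,0,0,0,0;0,0,0,0,0,0;0,0,0.04,0,0,0;0,0,0.03,0,0,0;0,0,0.015,0,0,0;0,0,0,0,0,0;0,0,0,0,0,0;0,0,0,0,0,0"

```text
time_s: 32.97
ee_pos: [463.1, -128.6, 151.0]
orientation: [0.0, 0.999, 0.052, 0.001]
contact_force: [0.5, -0.9, -0.4]
finger_gap: 42.2
gripper_force: 34.9
```

```bash
python3 - <<'E'
from fit import *
go((461.5,-129.7,93),-1.466)
f=arm.grab_frame("wrist");cv2.imwrite("pics/w10.png",f["pixels"])
print([d for d in arm.find_in("bottle_c","wrist")])
E
```

```text
t 32.97 tcp [ 463.1 -128.6  151. ] yaw -1.467 q [-0.32 -0.02  2.11  0.    1.05  1.14] gap 42.2
delta tool [-1.8  0.9 58. ]
rz -0.001
[{'at': [502.5, 205.2], 'p': 0.94}, {'at': [415.0, 208.3], 'p': 0.85}, {'at': [318.8, 247.7], 'p': 0.8}, {'at': [584.7, 201.7], 'p': 0.64}]
```

Converted, 20 mm / 1000 = 0.02, 14 mm / 1000 = 0.014.

Request:
send_path:
  increments: "-0.0018,0.0009,0.01,0,0,0;0,0,0.02,0,0,0;0,0,0.014,0,0,0;0,0,0.006,0,0,0;0,0,0.003,0,0,0;0,0,0,0,0,0;0,0,0,0,0,0"

```text
time_s: 33.65
ee_pos: [460.9, -130.6, 97.5]
orientation: [0.0, 0.999, 0.051, 0.001]
contact_force: [-0.3, 0.1, -1.6]
finger_gap: 42.2
gripper_force: 34.9
```

Request:
send_path:
  increments: "0,0,0.002,0,0,0;0,0,0.001,0,0,0;0,0,0,0,0,0;0,0,0,0,0,0"

```text
time_s: 33.98
ee_pos: [460.9, -130.6, 94.5]
orientation: [0.0, 0.999, 0.051, 0.001]
contact_force: [0.6, -0.0, -0.5]
finger_gap: 42.6
gripper_force: 34.9
```

Request:
send_path:
  increments: "0,0,0.0015,0,0,0;0,0,0.0005,0,0,0;0,0,0,0,0,0;0,0,0,0,0,0"

```text
time_s: 34.32
ee_pos: [462.2, -130.5, 94.2]
orientation: [0.0, 0.999, 0.051, 0.002]
contact_force: [0.1, 2.6, 9.3]
finger_gap: 42.3
gripper_force: 34.9
```

Converted, -40 mm / 1000 = -0.04, -30 mm / 1000 = -0.03.

Request:
send_path:
  increments: "0,0,0,0,0,0;0,0,0,0,0,0;0,0,0,0,0,0;0,0,-0.01,0,0,0;0,0,-0.03,0,0,0;0,0,-0.04,0,0,0;0,0,-0.04,0,0,0;0,0,-0.04,0,0,0;0,0,-0.005,0,0,0;0,0,0,0,0,0"
  jaw: 60

```text
time_s: 35.15
ee_pos: [462.5, -131.2, 261.5]
orientation: [0.002, 0.999, 0.051, 0.004]
contact_force: [-0.4, 0.0, -0.3]
finger_gap: 59.7
gripper_force: 0.0
```

Request:
send_path:
  increments: "0.0037,-0.0373,0,0,0,0;0.0037,-0.0373,0,0,0,0;0.0037,-0.0373,0,0,0,0;0.0037,-0.0373,0,0,0,0;0.0037,-0.0373,0,0,0,0;0.0037,-0.0373,0,0,0,0;0.0037,-0.0373,0,0,0,0;0.0037,-0.0373,0,0,0,0;0.0037,-0.0373,0,0,0,0;0,0,0,0,0,0"
  jaw: 80

```text
time_s: 35.98
ee_pos: [457.6, 211.9, 254.6]
orientation: [-0.001, 0.999, 0.053, -0.002]
contact_force: [-1.1, 0.7, -0.1]
finger_gap: 80.1
gripper_force: 0.0
```

Request:
send_path:
  increments: "0,0,0,0,0,0"

```text
time_s: 36.07
ee_pos: [457.8, 208.1, 254.5]
orientation: [0.001, 0.999, 0.053, -0.002]
contact_force: [-1.4, -0.2, 0.1]
finger_gap: 80.0
gripper_force: 0.0
```

```bash
python3 - <<'E'
from fit import *
go((459.5,208,100),-1.466)
S=arm.grab_frame("scene");f=arm.grab_frame("wrist")
def ft(f,n,g):
    o=minimize(lambda p:score(f,n,*p),g,method="Nelder-Mead",options=dict(initial_simplex=[g,(g[0]+8,g[1]),(g[0],g[1]+8)],xatol=.2,fatol=1e-4)); print(n,o.x.round(1),round(o.fun,3))
ft(f,"d",(459.5,208)); ft(S,"d",(459.5,208))
print(proj(f,[459.5,208,0]),proj(f,[459.5,208,123]),[d for d in arm.find_in("bottle_c","wrist")])
E
```

```text
t 36.07 tcp [457.8 208.1 254.5] yaw -1.465 q [ 0.38 -0.07  1.96 -0.    1.26  1.84] gap 80.0
delta tool [  2.4   0.  154.5]
rz 0.001
d [463.4 211.4] 0.187
d [459.6 210.9] 0.484
[[318.13019981 164.64148093]] [[317.84003565 191.43929947]] [{'at': [314.9, 182.1], 'p': 0.7}, {'at': [633.3, 178.8], 'p': 0.61}, {'at': [596.7, 198.6], 'p': 0.55}]
```

```bash
python3 - <<'E'
from fit import *
f=arm.grab_frame("wrist")
g=f["pixels"].max(2)
print("col",[(r,int(g[r,316])) for r in range(140,240,2)])
for x in (459,462,465):
    p=proj(f,pts("d",x,208)); q=p.reshape(4,40,2); print(x,[(round(a[:,1].min(),1),round(a[:,1].max(),1)) for a in q],q[0][:,0].min().round(1),q[0][:,0].max().round(1))
print("row165",[(c,int(g[165,c])) for c in range(270,366,3)])
print("row200",[(c,int(g[200,c])) for c in range(270,366,3)])
E
```

```text
col [(140, 208), (142, 207), (144, 163), (146, 54), (148, 53), (150, 53), (152, 53), (154, 53), (156, 58), (158, 59), (160, 60), (162, 58), (164, 59), (166, 58), (168, 51), (170, 51), (172, 52), (174, 56), (176, 55), (178, 56), (180, 55), (182, 55), (184, 54), (186, 55), (188, 54), (190, 54), (192, 54), (194, 53), (196, 53), (198, 53), (200, 53), (202, 53), (204, 52), (206, 51), (208, 52), (210, 52), (212, 211), (214, 211), (216, 51), (218, 49), (220, 49), (222, 50), (224, 61), (226, 70), (228, 83), (230, 90), (232, 95), (234, 93), (236, 93), (238, 96)]
459 [(np.float64(143.0), np.float64(187.1)), (np.float64(154.0), np.float64(208.4)), (np.float64(159.9), np.float64(203.5)), (np.float64(167.5), np.float64(216.1))] 294.9 339.7
462 [(np.float64(140.7), np.float64(185.0)), (np.float64(151.1), np.float64(205.8)), (np.float64(157.1), np.float64(201.0)), (np.float64(164.3), np.float64(213.2))] 295.1 339.9
465 [(np.float64(138.4), np.float64(182.9)), (np.float64(148.2), np.float64(203.3)), (np.float64(154.2), np.float64(198.3)), (np.float64(161.1), np.float64(210.3))] 295.2 340.2
row165 [(270, 214), (273, 213), (276, 212), (279, 209), (282, 209), (285, 203), (288, 199), (291, 60), (294, 58), (297, 58), (300, 58), (303, 58), (306, 58), (309, 59), (312, 59), (315, 59), (318, 58), (321, 58), (324, 59), (327, 59), (330, 59), (333, 59), (336, 63), (339, 200), (342, 203), (345, 202), (348, 197), (351, 193), (354, 184), (357, 177), (360, 170), (363, 174)]
row200 [(270, 212), (273, 213), (276, 213), (279, 211), (282, 210), (285, 207), (288, 209), (291, 207), (294, 122), (297, 54), (300, 53), (303, 54), (306, 53), (309, 53), (312, 53), (315, 51), (318, 53), (321, 53), (324, 53), (327, 52), (330, 53), (333, 55), (336, 200), (339, 200), (342, 205), (345, 209), (348, 211), (351, 212), (354, 209), (357, 208), (360, 206), (363, 204)]
```

Converted, 40 mm / 1000 = 0.04, 4.3 mm / 1000 = 0.0043.

Request:
send_path:
  increments: "0.0043,-0.0031,0.03,0,0,0;0,0,0.04,0,0,0;0,0,0.04,0,0,0;0,0,0.028,0,0,0;0,0,0.017,0,0,0;0,0,0,0,0,0;0,0,0,0,0,0"

```text
time_s: 36.85
ee_pos: [462.7, 208.9, 101.1]
orientation: [0.001, 0.999, 0.05, -0.001]
contact_force: [0.2, 0.9, 0.8]
finger_gap: 79.9
gripper_force: 0.0
```

Request:
send_path:
  increments: "0,0,0,0,0,0;0,0,0,0,0,0;0,0,0,0,0,0;0,0,0,0,0,0;0,0,0,0,0,0;0,0,0,0,0,0"
  jaw: 10
  clamp_n: 40

```text
time_s: 37.35
ee_pos: [464.1, 211.1, 103.0]
orientation: [-0.001, 0.999, 0.051, 0.001]
contact_force: [0.4, 1.1, 3.8]
finger_gap: 47.2
gripper_force: 40.0
```

Request:
send_path:
  increments: "0,0,-0.01,0,0,0;0,0,-0.025,0,0,0;0,0,-0.035,0,0,0;0,0,0,0,0,0;0,0,0,0,0,0;0,0,0,0,0,0"

```text
time_s: 37.85
ee_pos: [462.6, 210.2, 171.4]
orientation: [0.0, 0.999, 0.051, -0.001]
contact_force: [-0.9, -0.3, -2.1]
finger_gap: 47.1
gripper_force: 40.0
```

```bash
python3 - <<'E'
from fit import *
go((453.2,-53.2,180),-1.466)
E
```

```text
t 37.85 tcp [462.6 210.2 171.4] yaw -1.469 q [ 0.38  0.01  2.04 -0.    1.09  1.85] gap 47.1
delta tool [-36.2 261.1  -8.5]
rz -0.003
```

Converted, 38 mm / 1000 = 0.038, 30 mm / 1000 = 0.03.

Request:
send_path:
  increments: "-0.005,0.038,0,0,0,0;-0.005,0.038,0,0,0,0;-0.005,0.038,0,0,0,0;-0.005,0.038,0,0,0,0;-0.005,0.038,0,0,0,0;-0.005,0.03,0,0,0,0;-0.004,0.015,0,0,0,0;-0.002,0.008,0,0,0,0;0,0,0,0,0,0;0,0,0,0,0,0"

```text
time_s: 38.68
ee_pos: [451.2, -34.5, 170.6]
orientation: [-0.001, 0.999, 0.05, -0.001]
contact_force: [0.7, 0.2, -2.9]
finger_gap: 47.3
gripper_force: 40.0
```

Request:
send_path:
  increments: "0,0.009,0,0,0,0;0,0.009,0.01,0,0,0;0,0,0.015,0,0,0;0,0,0.01,0,0,0;0,0,0,0,0,0;0,0,0,0,0,0;0,0,0,0,0,0"

```text
time_s: 39.27
ee_pos: [454.2, -52.6, 137.0]
orientation: [-0.0, 0.999, 0.051, -0.0]
contact_force: [0.7, -0.4, -3.0]
finger_gap: 47.1
gripper_force: 40.0
```

```bash
python3 - <<'E'
from fit import *
go((453.2,-53.2,111),-1.466)
f=arm.grab_frame("wrist"); g=f["pixels"].max(2)
z=arm.get_obs()["ee_pos"][2]-101.5  # bottle underside height
x0,y0=arm.get_obs()["ee_pos"][:2]; print("underside z",round(z,1))
# far body edge: check columns/rows of the held bottle against prediction
def P(x,y):
    p=pts("d",x,y)+[0,0,z]; return proj(f,p).reshape(4,40,2)
for dx in (-4,0,4):
    q=P(x0+dx,y0); print(dx,[(a[:,1].min().round(1),a[:,1].max().round(1)) for a in q],q[0][:,0].min().round(1),q[0][:,0].max().round(1))
c=int(round(P(x0,y0)[0][:,0].mean())); print("col",c,[(r,int(g[r,c])) for r in range(140,330,3)])
print(proj(f,[[453.2,-53.2,20],[453.2+33,-53.2,20],[453.2,-53.2+33,20],[453.2,-53.2-33,20]]).round())
m=((g>130)&(g<195)); r=int(proj(f,[453.2+28,-53.2+5,12])[0,1]); print(r,[(k,int(g[r,k])) for k in range(230,420,5)])
E
```

```text
t 39.27 tcp [454.2 -52.6 137. ] yaw -1.468 q [-0.17 -0.05  2.17  0.    1.02  1.3 ] gap 47.1
delta tool [-1.1  0.5 26. ]
rz -0.002
underside z 35.9
-4 [(np.float64(173.9), np.float64(240.4)), (np.float64(210.0), np.float64(302.6)), (np.float64(220.9), np.float64(295.2)), (np.float64(253.9), np.float64(343.1))] 283.4 354.1
0 [(np.float64(169.1), np.float64(236.3)), (np.float64(203.1), np.float64(297.0)), (np.float64(214.1), np.float64(289.5)), (np.float64(245.6), np.float64(336.5))] 283.7 354.8
4 [(np.float64(164.3), np.float64(232.1)), (np.float64(196.1), np.float64(291.4)), (np.float64(207.2), np.float64(283.8)), (np.float64(237.0), np.float64(329.7))] 284.0 355.4
col 319 [(140, 171), (143, 165), (146, 132), (149, 238), (152, 238), (155, 238), (158, 238), (161, 211), (164, 160), 
[... 424 characters left out ...]
81, 38), (284, 37), (287, 39), (290, 38), (293, 38), (296, 37), (299, 35), (302, 36), (305, 38), (308, 46), (311, 56), (314, 79), (317, 95), (320, 82), (323, 96), (326, 102), (329, 114)]
[[320. 200.]
 [324. 163.]
 [283. 196.]
 [356. 203.]]
166 [(230, 186), (235, 179), (240, 169), (245, 169), (250, 131), (255, 191), (260, 191), (265, 160), (270, 238), (275, 238), (280, 238), (285, 238), (290, 238), (295, 228), (300, 215), (305, 150), (310, 166), (315, 156), (320, 161), (325, 157), (330, 156), (335, 212), (340, 219), (345, 238), (350, 238), (355, 238), (360, 238), (365, 238), (370, 238), (375, 238), (380, 238), (385, 216), (390, 153), (395, 165), (400, 155), (405, 160), (410, 157), (415, 154)]
```

Converted, 7 mm / 1000 = 0.007, 6 mm / 1000 = 0.006.

Request:
send_path:
  increments: "0,-0.0008,0.007,0,0,0;0,0,0.006,0,0,0;0,0,0.003,0,0,0;0,0,0.003,0,0,0;0,0,0,0,0,0;0,0,0,0,0,0"

```text
time_s: 39.82
ee_pos: [457.8, -51.9, 121.2]
orientation: [0.0, 0.999, 0.051, 0.004]
contact_force: [1.9, 2.2, 10.4]
finger_gap: 47.0
gripper_force: 40.1
```

Request:
send_path:
  increments: "0,0,0.002,0,0,0;0,0,0.002,0,0,0;0,0,0,0,0,0;0,0,0,0,0,0"

```text
time_s: 40.15
ee_pos: [458.4, -52.3, 117.6]
orientation: [0.001, 0.999, 0.051, 0.005]
contact_force: [0.9, -0.4, -2.8]
finger_gap: 47.2
gripper_force: 40.0
```

Request:
send_path:
  increments: "0,0,0.002,0,0,0;0,0,0,0,0,0;0,0,0,0,0,0"

```text
time_s: 40.4
ee_pos: [454.4, -52.1, 111.7]
orientation: [0.0, 0.999, 0.051, 0.001]
contact_force: [3.7, 0.4, -0.4]
finger_gap: 47.1
gripper_force: 40.0
```

Converted, 1.5 mm / 1000 = 0.0015, 1 mm / 1000 = 0.001.

Request:
send_path:
  increments: "0.0015,0,0,0,0,0;0,0,0.001,0,0,0;0,0,0,0,0,0;0,0,0,0,0,0"

```text
time_s: 40.73
ee_pos: [455.5, -51.9, 110.9]
orientation: [-0.0, 0.999, 0.051, 0.0]
contact_force: [2.8, 0.3, 0.5]
finger_gap: 46.9
gripper_force: 39.9
```

Request:
send_path:
  increments: "0,0,0.0008,0,0,0;0,0,0,0,0,0;0,0,0,0,0,0"

```text
time_s: 40.98
ee_pos: [455.9, -51.8, 110.8]
orientation: [-0.0, 0.999, 0.051, 0.0]
contact_force: [1.3, 1.4, 5.2]
finger_gap: 47.0
gripper_force: 39.9
```

Converted, -40 mm / 1000 = -0.04, -30 mm / 1000 = -0.03.

Request:
send_path:
  increments: "0,0,0,0,0,0;0,0,0,0,0,0;0,0,0,0,0,0;0,0,0,0,0,0;0,0,-0.01,0,0,0;0,0,-0.03,0,0,0;0,0,-0.04,0,0,0;0,0,-0.04,0,0,0;0,0,-0.03,0,0,0;0,0,0,0,0,0"
  jaw: 66

```text
time_s: 41.82
ee_pos: [459.3, -52.6, 268.6]
orientation: [0.001, 0.999, 0.051, 0.006]
contact_force: [1.2, -0.2, 0.9]
finger_gap: 66.4
gripper_force: 0.0
```

Request:
send_path:
  increments: "0,0,0,0,0,0;0,0,0,0,0,0"

```text
time_s: 41.98
ee_pos: [454.9, -51.8, 259.9]
orientation: [-0.0, 0.999, 0.051, -0.0]
contact_force: [-0.6, 0.8, -0.4]
finger_gap: 66.0
gripper_force: 0.0
```

```bash
python3 - <<'E'
from fit import *
import fit
o=arm.get_obs(); print(o["time_s"],o["ee_pos"].round(1),o["contact_force"].round(1))
S,T,f=[arm.grab_frame(n) for n in("scene","top","wrist")]
W=dict(d=(453.2,-53.2),c=(461.5,-129.7),a=(469.7,-206),e=(477.6,-282),b=(486,-357.8))
_p=fit.pts
fit.pts=lambda n,x,y:_p(n,x,y)+[0,0,8]
for nm,im in(("S",S),("T",T),("W",f)):
  for n,g in W.items():
    r=minimize(lambda p:score(im,n,*p),g,method="Nelder-Mead",options=dict(initial_simplex=[g,(g[0]+8,g[1]),(g[0],g[1]+8)],xatol=.2,fatol=1e-4)); print(nm,n,g,r.x.round(1),round(r.fun,2))
for l in("red_jar","clear_cup"):
  for n,im in(("scene",S),("top",T)):
    print(l,n,[(plane(im,d["at"])[:2].round().tolist(),round(d["p"],2)) for d in arm.pinpoint(l,n)][:2])
E
```

```text
41.9833 [454.9 -51.8 259.9] [-0.6  0.8 -0.4]
S d (453.2, -53.2) [445.7 -49.4] 0.5
S c (461.5, -129.7) [ 458.3 -122.9] 0.54
S a (469.7, -206) [ 467.5 -208.9] 0.38
S e (477.6, -282) [ 476.2 -279.4] 0.54
S b (486, -357.8) [ 486.6 -362.5] 0.35
T d (453.2, -53.2) [453.7 -51.6] 0.52
T c (461.5, -129.7) [ 466.3 -123.2] 0.7
T a (469.7, -206) [ 466.9 -202.5] 0.39
T e (477.6, -282) [ 477.3 -279.5] 0.42
T b (486, -357.8) [ 484.9 -357.7] 0.46
W d (453.2, -53.2) [448.3 -51.1] 0.23
W c (461.5, -129.7) [ 463.8 -126.3] 0.3
W a (469.7, -206) [ 467.2 -204.6] 0.37
W e (477.6, -282) [ 479.2 -286.8] 0.41
W b (486, -357.8) [ 486.5 -356.6] 0.27
red_jar scene [([595.0, -36.0], 0.98)]
red_jar top [([608.0, -33.0], 0.43)]
clear_cup scene [([555.0, 81.0], 0.67)]
clear_cup top [([548.0, 89.0], 0.48), ([455.0, -62.0], 0.27)]
```

```bash
python3 - <<'E'
from fit import *
import fit
S,f=[arm.grab_frame(n) for n in("scene","wrist")]
_p=fit.pts
W=dict(d=(453.2,-53.2),c=(461.5,-129.7),a=(469.7,-206))
for n,g in W.items():
  for z in(6,8,12,16):
    def cost(v):
        M=R.from_rotvec([v[2]/50,v[3]/50,0]).as_matrix()
        fit.pts=lambda n,x,y:(_p(n,0,0))@M.T+[x,y,z]
        return score(f,n,v[0],v[1])+score(S,n,v[0],v[1])*.3
    s=np.vstack([[*g,0,0]]+[np.array([*g,0,0])+5*np.eye(4)[i] for i in range(4)])
    r=minimize(cost,s[0],method="Nelder-Mead",options=dict(initial_simplex=s,xatol=.1,fatol=1e-4,maxfev=400)); print(n,z,r.x[:2].round(1),"tilt deg",np.degrees(r.x[2:]/50).round(1),round(r.fun,3))
g=f["pixels"].max(2)
c=int(round(proj(f,[450,-51.5,60])[0,0]));print(c,[(r,int(g[r,c])) for r in range(130,236,2)])
fit.pts=_p
for x in(450,453): print(x,[(a[:,1].min().round(1),a[:,1].max().round(1)) for a in proj(f,_p("d",x,-51.5)+[0,0,8]).reshape(4,40,2)])
E
```

```text
d 6 [447.8 -51.3] tilt deg [-0.1  3.4] 0.357
d 8 [447.8 -51.2] tilt deg [0.2 4.1] 0.363
d 12 [448.6 -51.6] tilt deg [-0.7  4.1] 0.369
d 16 [449.1 -51.6] tilt deg [-0.6  5.1] 0.372
c 6 [ 460.7 -131. ] tilt deg [-2.4  2. ] 0.401
c 8 [ 461.4 -131. ] tilt deg [-2.9  2. ] 0.405
c 12 [ 461.7 -128.7] tilt deg [-2.3  2.8] 0.427
c 16 [ 461.6 -128.6] tilt deg [-3.1  3.1] 0.436
a 6 [ 465.  -209.4] tilt deg [-5.2  2.1] 0.388
a 8 [ 465.2 -208.9] tilt deg [-5.6  2.1] 0.393
a 12 [ 465.7 -207.7] tilt deg [-6.4  2.2] 0.403
a 16 [ 461.6 -208.4] tilt deg [-8.2  6. ] 0.421
319 [(130, 181), (132, 176), (134, 179), (136, 244), (138, 244), (140, 244), (142, 230), (144, 222), (146, 172), (148, 169), (150, 61), (152, 60), (154, 60), (156, 60), (158, 60), (160, 61), (162, 65), (164, 64), (166, 65), (168, 64), (170, 65), (172, 64), (174, 57), (176, 55), (178, 57), (180, 60), (182, 60), (184, 60), (186, 59), (188, 59), (190, 58), (192, 58), (194, 58), (196, 56), (198, 55), (200, 56), (202, 56), (204, 54), (206, 55), (208, 55), (210, 54), (212, 53), (214, 54), (216, 53), (218, 71), (220, 78), (222, 78), (224, 80), (226, 79), (228, 80), (230, 80), (232, 78), (234, 79)]
450 [(np.float64(147.9), np.float64(192.0)), (np.float64(160.2), np.float64(214.6)), (np.float64(166.2), np.float64(209.8)), (np.float64(174.6), np.float64(223.2))]
453 [(np.float64(145.6), np.float64(189.9)), (np.float64(157.3), np.float64(212.1)), (np.float64(163.3), np.float64(207.2)), (np.float64(171.4), np.float64(220.3))]
```

```bash
python3 -c "
from rig import arm
print(arm.sign_off())"
```

```text
the job is handed in; nothing more can be done
None
```

All five bottles are in the rack in size order, b, e, a, c, d from the yellow end, and the job is handed in at about 42 s; b, e and a were seen upright in pictures, c and d checked by numbers only, and the red jar and clear cup read unmoved.

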